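Square a cheese block into the corner of the portioning board

ROBOT

A 6-joint arm with a two-finger parallel gripper is mounted at the origin on the work surface. World frame = base frame: x ahead of the robot, y to its left, z up, the work surface at z = 0. Lengths are in m, angles in rad, forces in N, time in s.
With the tool pointing down it reaches from about 0.35 to 0.95 m from the base axis. Payload 17.4 kg.
Tool frame: the origin (TCP) lies on the centre line of the jaws, within the pads' length; the fingertips stand env.tip_extent ahead of it and the grasp point (between the pads) lies 11 mm behind it (env.tip_extent is the distance from the TCP to the fingertips, in m); z points along the fingers, y is the line along which they close (so a half turn about z gives the same grasp; the last joint's range is limited). The gripper opens to 93 mm and grips with 3 to 60 N. Pads are 15 mm wide; open, the fingers measure 128 mm over their backs; the gripper's body (75 mm by 188 mm) begins 65 mm behind the grasp point.
Start: joints at [1.126, 0.116, 1.442, -0, 1.584, -0.038], TCP at [0.267, 0.62, 0.202] pointing down, gripper open.
Joint ranges: [-2.83, 2.83], [-0.83, 2.19], [0.07, 2.5], [-1.14, 4.28], [0.01, 3], [-2.97, 2.97]. Speed limits (rad/s): [1.89, 1.89, 2.22, 3.14, 3.14, 3.14].

INTERFACE

Orientations are given as [roll, pitch, yaw] about the fixed x, y, z axes, in that order (R = Rz(yaw) Ry(pitch) Rx(roll)).
In Python, from plant import env, read_camera gives the robot as it stands.
- The arm moves only by the tool apply_moves, never from a script. Its argument "series" is a list that holds one entry, the list of rows, each a list of 7 numbers: the turn, a rotation vector about the tool's x, y, z in units of 8 degrees (1.0 is 8 degrees), then the shift along the tool's x, y, z in units of 50 mm (1.0 is 50 mm), then the gripper's target within -1 to 1 (fully open at 1, half-way at 0, shut at -1). A call has 1 to 20 rows; each row shifts and turns the commanded pose from where the row before left it, along the tool's axes as they then stand; what a row does not reach is not made up. A row lasts 1/8 s, in which the tool goes at most 62.5 mm and 10.7 degrees, less where a joint would pass 70% of its speed; a pose out of reach is approached as far as the arm can. A call is refused whole if a number of a shift passes 1 or a number of a turn 1, either way. A call with a gripper value outside its range is refused whole. The fingers move at their own pace and stop on an object; "newtons" is the grip in N (left out, the last holds). Time passes only in rows, so rows that do not move let the fingers close. It gives the time, the measured TCP pose, the force, the opening and the grip force at its end, in the units of the state.
- env.observe(): the state, without advancing time (a new reading comes with each control period).
- read_camera(name): name is "scene" or "top" or "wrist"; returns a dict with "frame" (480x640x3 uint8, blue, green, red), "fx", "fy", "cx", "cy" (pixels), "R" (3x3) and "t" (3): a world point X has camera coordinates R X + t; the wrist camera has in their place "T_tool_cam" (4x4, takes a point from camera to tool coordinates, whose origin is the TCP and whose axes are the flange's). Camera axes: x right, y down, z forward; pixel columns grow to the right and rows downward; lengths in m; the calibration is good to about 2 mm. A picture is of the moment at which its call begins: read the wrist's pose just before it. There is no depth.
- env.sign_off(): hands the job in; it is judged then, once.
The state is a dict: "time": time; "joints": joint angles; "joint_velocities": joint speeds; "joint_efforts": joint torques, N m; "position": TCP position; "tool_rot": TCP orientation; "contact_force": force on the tool from outside, world axes, zero at the start; "wrist_torque": the same for the moment, N m; "gripper_width": finger opening in m; "grasp_force": force on a finger pad.
Only numpy, scipy, OpenCV 4.12 (cv2) and the standard library are available. Lean on these libraries where they do the work, as an engineer would, in place of code of your own. Each camera call takes 0.05 s, during which the arm holds its last target. There are 200 camera calls.

TASK

Take the slicing guide out of the corner of the portioning board and hang it astride the bar of the rail, one leg on each side, left hanging by itself. Then set the rectangular cheese block upright on the board in that corner, press it firmly and squarely against both metal stops at once, and finish while still holding it pressed there: do not let go at the end. Leave the round cheese and the yoghurt pot where they are.

Things in the scene. Friction and masses are not known exactly. Their poses are not given: they have to be found in the camera images.
- corner (a point): Inner corner where the portioning board's two stops meet, on the board's top (20 mm above the table). The board is a fixed white slab 260 x 220 x 20 mm. +x points into the end stop, +y away from the side stop, z up: the stops' inner faces are the planes x = 0 and y = 0, and the clear board lies at negative x, positive y (230 mm along x, 195 mm along y).
- end_stop: Fixed aluminium bar on the board, 20 mm thick, 28 mm above the board; its inner face runs 140 mm from the corner towards the corner's +y. Its origin is the board's underside centre (100 mm before the corner in x, 85 mm beyond it in y), so use the corner point to place things.
- side_stop: Fixed aluminium bar on the board, 20 mm thick, 28 mm above the board; its inner face runs 160 mm from the corner towards the corner's -x. Its origin is the board's underside centre, as for the end stop.
- guide_grip (a point): Centre of the black grip bar on top of the slicing guide. The bar runs along y: 66 mm long, 14 mm thick (x), 16 mm high, with 24 mm free height below it to the guide's flat top sheet, between two 8 mm thick posts 28 mm either side. The underside of the top sheet is 35 mm, the feet of the legs 120 mm below this point. z is up.
- guide: Slicing guide: a loose saddle of 3 mm bent steel sheet, an upside-down U, 66 mm wide (x), 70 mm long (y), about 0.28 kg, standing on its two slotted legs in the corner of the board; 60 mm clear between the legs (x), which are 85 mm tall. Origin between their feet, 120 mm below the grip bar's centre.
- rail_mid (a point): Middle of the axis of the rail's horizontal steel bar, 120 mm above the table. The bar runs along y, is 16 mm in diameter and 260 mm long, on a fixed post at each end.
- rail: The fixed rail (bar and posts); origin on the table below the bar's middle, same axes.
- cheese_centre (a point): Centre (half-way up) of the rectangular cheese block, loose, 100 mm long (x), 56 mm wide (y), 76 mm high (z up), about 0.4 kg, standing on the table. Gripped across its 56 mm width near the top, fingers clear the stops.
- cheese: The same cheese block, stiff, with a dry rind (friction about 0.2 on the smooth board and the polished stops); origin at the centre of its underside, same axes.
- tomme: Bystander: small round cheese, 72 mm in diameter, 42 mm high; origin at the centre of its underside.
- pot: Bystander: white yoghurt pot with a foil-coloured lid, 68 mm across the lid, 64 mm high; origin at the centre of its underside.
Not all that is in view belongs to the job. There is more than one size of the guide; the one meant has the size given above.

How it is judged:
On the way:
1. the slicing guide hangs astride the bar by itself (x of rail_mid in the frame of guide_grip between -0.03 and 0.03 m and y of rail_mid in the frame of guide_grip between -0.095 and 0.095 m and z of rail_mid in the frame of guide_grip between -0.075 and -0.034 m and angle between guide_grip's own z axis and vertical below 0.6 rad and contact force between guide and rail above 0.5 N and contact force between guide and the arm below 0.1 N and contact force between guide and the fingers below 0.1 N and linear speed of guide below 0.05 m/s), for 0.3 s.
At the end, for the whole second after the job is handed in: Guide hangs free astride the bar (within 95 mm of its middle, leaning < 0.6 rad), at rest. Cheese upright on the board in the corner, square to the stops (0.07 rad), within 5 mm of home, held by the fingers and pressed > 2 N on each stop at once through the last second (all of step 1 and ((x of cheese_centre in the frame of corner between -0.055 and -0.045 m and y of cheese_centre in the frame of corner between 0.023 and 0.033 m and angle between the x axis of cheese_centre and the x axis of corner, either way round below 0.07 rad) or (x of cheese_centre in the frame of corner between -0.033 and -0.023 m and y of cheese_centre in the frame of corner between 0.045 and 0.055 m and angle between the x axis of cheese_centre and the y axis of corner, either way round below 0.07 rad)) and z of cheese_centre in the frame of corner between 0.033 and 0.042 m and angle between cheese_centre's own z axis and vertical below 0.07 rad and contact force between cheese and end_stop above 2 N and contact force between cheese and side_stop above 2 N and contact force between cheese and the fingers above 2 N and linear speed of cheese below 0.02 m/s); the arm keeps its last pose, push and grip.
It fails at once if the small round cheese is shifted by more than 30 mm or tipped (distance of tomme from where it was at the start of the episode above 0.03 m or angle between tomme's own z axis and vertical above 0.5 rad).
It fails at once if the yoghurt pot is shifted by more than 30 mm or tipped (distance of pot from where it was at the start of the episode above 0.03 m or angle between pot's own z axis and vertical above 0.5 rad).
It also fails if it takes over 72 s, if anything falls off the work surface, if the arm or the gripper's body presses on something with over 40 N, if the wrist force passes 120 N, or if a joint passes its speed limit or range.

## Working session

There is one attempt and no reset: what is moved stays moved. The work goes in short steps, Python scripts to look and compute and a tool call to move; the robot and the scene stay as the last step left them, time stands still between calls to the robot, and variables do not carry over. Pictures are saved under pics/ and viewed, at most 10 in all, crops included, and the job is handed in when it is done.

Besides the shell and the picture viewer there is one more tool, called after "Request:" as name([rows], argument=value, ...), one row to a line, values as JSON. apply_moves: Moves the arm, as the interface text tells. Its arguments: {"type":"object","properties":{"series":{"type":"array"},"newtons":{"type":"number"}},"required":["series"]}

```bash
ls; mkdir -p pics; python3 - <<'E'
from plant import env, read_camera
import cv2, numpy as np
s=env.observe(); print({k:np.round(v,3) for k,v in s.items()}, env.tip_extent)
for n in ("scene","top"):
    c=read_camera(n); cv2.imwrite(f"pics/{n}0.png",c["frame"]); print(n,c["fx"],c["cx"],c["cy"],np.round(c["R"],4).tolist(),c["t"])
E
```

```text
pics
{'time': np.float64(0.0), 'joints': array([ 1.126,  0.116,  1.442, -0.   ,  1.584, -0.038]), 'joint_velocities': array([-0.001,  0.   , -0.   ,  0.001,  0.   ,  0.001]), 'joint_efforts': array([-2.0000e-03, -7.2130e+01, -6.2259e+01,  7.8000e-02,  2.4000e-02,
       -0.0000e+00]), 'position': array([0.267, 0.62 , 0.202]), 'tool_rot': array([-3.14 , -0.   ,  2.735]), 'contact_force': array([ 0.654, -0.236,  0.025]), 'wrist_torque': array([0.054, 0.046, 0.008]), 'grasp_force': np.float64(0.0), 'gripper_width': np.float64(0.093)} 0.008
scene 622.3505044817445 327.0114807214702 230.77459567064358 [[0.4601, 0.8878, 0.0091], [0.7561, -0.3864, -0.5282], [-0.4655, 0.2499, -0.849]] [-0.23247177 -0.38624238  1.53909045]
top 447.363833211854 321.82784769533237 233.27869852317718 [[-0.0001, -1.0, -0.0003], [-0.9964, 0.0001, -0.0852], [0.0852, 0.0003, -0.9964]] [-0.02139524  0.58386362  1.165016  ]
```

View pics/scene0.png

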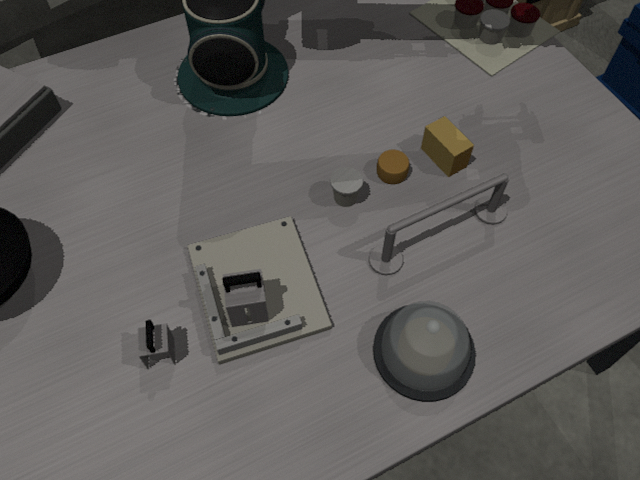

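View pics/top0.png

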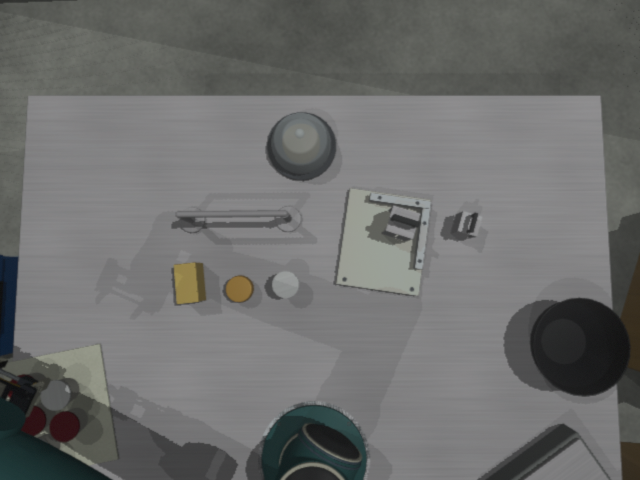

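The scene picture shows the board with the full-size guide in its corner, a smaller decoy guide beside it at (155,342), plus the rail, cheese, tomme and pot. In the top picture the board corner is at about (428,202), the grip bar at (405,222), the rail bar runs (178,214)–(295,216), and the cheese is at (188,284), the tomme at (238,289) and the pot at (285,285).

```bash
cat > h.py <<'E'
from plant import env, read_camera
import cv2, numpy as np
from scipy.spatial.transform import Rotation as Ro
def pose():
    s=env.observe(); return Ro.from_euler('xyz',s['tool_rot']).as_matrix(), np.array(s['position'])
def cam(n,save=None):
    R0,p0=pose(); c=read_camera(n)
    if 'T_tool_cam' in c:
        T=np.array(c['T_tool_cam']); c['Rwc']=R0@T[:3,:3]; c['o']=R0@T[:3,3]+p0
    else:
        c['Rwc']=np.array(c['R']).T; c['o']=-c['Rwc']@np.array(c['t'])
    if save: cv2.imwrite(save,c['frame'])
    return c
def ray(c,uv,z):
    d=c['Rwc']@np.array([(uv[0]-c['cx'])/c['fx'],(uv[1]-c['cy'])/c['fy'],1]); return c['o']+d*(z-c['o'][2])/d[2]
def blobs(m,amin=30):
    m=cv2.morphologyEx(m.astype(np.uint8)*255,cv2.MORPH_OPEN,np.ones((2,2)))
    return [(cv2.contourArea(k),cv2.minAreaRect(k),k) for k in cv2.findContours(m,0,1)[0] if cv2.contourArea(k)>=amin]
E
python3 - <<'E'
from h import *
c=cam('top'); f=c['frame']; hsv=cv2.cvtColor(f,cv2.COLOR_BGR2HSV); H,S,V=cv2.split(hsv)
win=np.zeros(V.shape,bool); win[180:320,150:500]=1
print('grip dark')
for a,r,k in blobs((V<45)&win,15): print(a,np.round(r[0]),np.round(r[1]),r[2],ray(c,r[0],.148).round(3), [ray(c,p,.148).round(3).tolist() for p in cv2.boxPoints(r)])
print('yellow/orange')
for a,r,k in blobs((S>90)&(H>8)&(H<35)&(V>70)&win): print(a,np.round(r[0]),r[2],ray(c,r[0],.076).round(3),ray(c,r[0],.042).round(3),[ray(c,p,.076).round(3).tolist() for p in cv2.boxPoints(r)], hsv[int(r[0][1]),int(r[0][0])])
for n,p,z in [('bL',(350,188),.02),('bBL',(335,284),.02),('bBR',(419,296),.02),('bTR',(432,200),.02),('railL',(178,214),.12),('railR',(293,217),.12),('pot',(286,284),.064),('tomme',(239,288),.042)]: print(n,ray(c,p,z).round(3))
x=cv2.resize(f[180:320,150:450],None,fx=2.6,fy=2.6,interpolation=cv2.INTER_CUBIC); cv2.imwrite('pics/crop.png',cv2.convertScaleAbs(x,alpha=1.4))
E
```

```text
grip dark
yellow/orange
530.5 [240. 290.] 90.0 [0.437 0.185 0.076] [0.436 0.191 0.042] [[0.469, 0.218, 0.076], [0.469, 0.152, 0.076], [0.406, 0.151, 0.076], [0.406, 0.217, 0.076]] [ 19 144 136]
1059.5 [190. 284.] 85.2363510131836 [0.452 0.311 0.076] [0.451 0.321 0.042] [[0.499, 0.352, 0.076], [0.505, 0.28, 0.076], [0.406, 0.269, 0.076], [0.4, 0.341, 0.076]] [ 23 125 147]
bL [ 0.707 -0.097  0.02 ]
bBL [ 0.45  -0.056  0.02 ]
bBR [ 0.418 -0.278  0.02 ]
bTR [ 0.674 -0.318  0.02 ]
railL [0.623 0.332 0.12 ]
railR [0.616 0.049 0.12 ]
pot [0.451 0.07  0.064]
tomme [0.44  0.193 0.042]
```

View pics/crop.png

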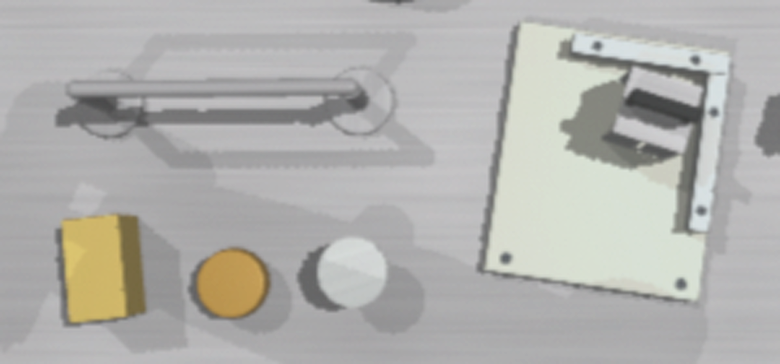

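The crop shows the board with a yaw of about -8.6°. The guide is turned a little more, with its bar from (625,97) to (700,117) in the crop. The rail is nearly along world y.

```bash
cat >> h.py <<'E'
def plan(p,yaw):
    """tool-axis shift (50 mm units), and residual turn (8 deg units) to put TCP at p, tool down at yaw"""
    R,q=pose(); Rt=Ro.from_euler('xyz',[np.pi,0,yaw]).as_matrix()
    print('shift',(R.T@(np.array(p)-q)/.05).round(2),'turn(units,tool)',(Ro.from_matrix(R.T@Rt).as_rotvec()/np.radians(8)).round(2),'at',q.round(4),'eul',env.observe()['tool_rot'].round(3), 'shift in target frame',(Rt.T@(np.array(p)-q)/.05).round(2))
E
python3 - <<'E'
from h import *
c=cam('top')
cv=lambda x,y:(150+x/2.6,180+y/2.6)
a=ray(c,cv(625,97),.148);b=ray(c,cv(700,117),.148); print(a,b,(a+b)/2,np.linalg.norm(a-b),'yaw',np.arctan2(-(a-b)[0],(a-b)[1]))
g=(a+b)/2
for q in [(62,220),(120,214),(127,318),(65,324)]: print('ch',ray(c,cv(*q),.076).round(3))
plan([g[0],g[1],.36],np.pi/2-.2)
E
```

```text
[ 0.61165008 -0.18538795  0.148     ] [ 0.59315627 -0.25400663  0.148     ] [ 0.60240317 -0.21969729  0.148     ] 0.07106717710589028 yaw -0.26326033865117465
ch [0.5   0.353 0.076]
ch [0.506 0.297 0.076]
ch [0.405 0.288 0.076]
ch [0.4   0.347 0.076]
shift [-12.8  -12.77  -3.15] turn(units,tool) [-0.    0.    9.77] at [0.267  0.6198 0.202 ] eul [-3.141 -0.     2.735] shift in target frame [-15.12   9.91  -3.16]
```

Request:
apply_moves([
  [[0,0,0,-0.67,-0.67,-0.4,1],[0,0,0,-0.67,-0.67,-0.4,1],[0,0,0,-0.67,-0.67,-0.4,1],[0,0,0,-0.67,-0.67,-0.4,1],[0,0,0,-0.67,-0.67,-0.4,1],[0,0,0,-0.67,-0.67,-0.4,1],[0,0,0,-0.67,-0.67,-0.4,1],[0,0,0,-0.67,-0.67,-0.35,1],[0,0,0,-0.67,-0.67,0,1],[0,0,0,-0.67,-0.67,0,1],[0,0,0,-0.67,-0.67,0,1],[0,0,0,-0.67,-0.67,0,1],[0,0,0,-0.67,-0.67,0,1],[0,0,0,-0.67,-0.67,0,1],[0,0,0,-0.67,-0.67,0,1],[0,0,0,-0.67,-0.67,0,1],[0,0,0,-0.67,-0.67,0,1],[0,0,0,-0.67,-0.67,0,1],[0,0,0,-0.67,-0.67,0,1]],
])

```text
time: 2.58
position: [0.6001, -0.2181, 0.3598]
tool_rot: [3.142, -0.0, 2.735]
contact_force: [0.2, 0.6, 0.1]
gripper_width: 0.0933
grasp_force: 0.0
```

Request:
apply_moves([
  [[0,0,0.98,0,0,0,1],[0,0,0.98,0,0,0,1],[0,0,0.98,0,0,0,1],[0,0,0.98,0,0,0,1],[0,0,0.98,0,0,0,1],[0,0,0.98,0,0,0,1],[0,0,0.98,0,0,0,1],[0,0,0.98,0,0,0,1],[0,0,0.98,0,0,0,1],[0,0,0.98,0,0,0,1],[0,0,0,0,0,0,1],[0,0,0,0,0,0,1]],
])

```text
time: 4.08
position: [0.5998, -0.2165, 0.3599]
tool_rot: [-3.142, -0.0, 1.37]
contact_force: [-0.6, 0.1, -0.3]
gripper_width: 0.0931
grasp_force: 0.0
```

```bash
python3 - <<'E'
from h import *
c=cam('wrist','pics/w1.png'); print(c['o'],c['Rwc'].round(2).tolist(),c['fx']); plan([.602,-.22,.36],np.pi/2-.2)
E
```

```text
[ 0.61276703 -0.1508507   0.54201635] [[0.98, -0.19, -0.05], [-0.2, -0.95, -0.24], [-0.0, 0.24, -0.97]] 342.63630180409444
shift [-0.06  0.06 -0.  ] turn(units,tool) [-0.   -0.   -0.01] at [ 0.5998 -0.2165  0.3599] eul [-3.141 -0.     1.369] shift in target frame [-0.06  0.06 -0.  ]
```

View pics/w1.png

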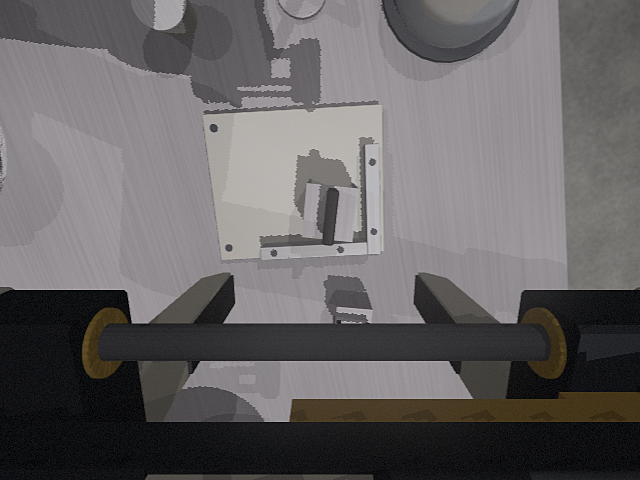

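The wrist view shows the grip bar at (330,187)–(330,244), the end stop's inner top edge near u=366 and the side stop's near v=245, so the corner is near (367,243).

```bash
python3 - <<'E'
from h import *
c=cam('wrist'); f=c['frame']; V=f.max(axis=2); S=f.max(axis=2).astype(int)-f.min(axis=2)
win=np.zeros(V.shape,bool); win[170:250,295:360]=1
for t in (35,50):
  for a,r,k in blobs((V<t)&win,40):
    P=[ray(c,p,.148) for p in cv2.boxPoints(r)]
    print(t,a,r,ray(c,r[0],.148).round(4))
    e=sorted([(np.linalg.norm(P[i]-P[i-1]),i) for i in range(4)]); d=P[e[-1][1]]-P[e[-1][1]-1]; d*=np.sign(d[1]); print([x[0].round(3) for x in e],'yaw',np.arctan2(-d[0],d[1]).round(3))
for p,z in [((366.5,243),.048),((365,145),.048),((260,248),.048),((382,102),.02),((204,112),.02),((222,261),.02)]: print(p,ray(c,p,z).round(4))
print(f[150:154,355:385].max(axis=2)[0].tolist()); print(f[230:262,285].max(axis=1).tolist()); print(f[230:262,350].max(axis=1).tolist())
E
```

```text
(366.5, 243) [ 0.6495 -0.2867  0.048 ]
(365, 145) [ 0.6713 -0.1479  0.048 ]
(260, 248) [ 0.4923 -0.2625  0.048 ]
(382, 102) [ 0.7085 -0.0944  0.02  ]
(204, 112) [ 0.4561 -0.0566  0.02  ]
(222, 261) [ 0.4209 -0.2776  0.02  ]
[185, 184, 185, 189, 187, 147, 104, 102, 84, 80, 161, 188, 185, 183, 181, 182, 182, 182, 185, 185, 186, 185, 186, 175, 172, 177, 177, 157, 145, 148]
[177, 174, 175, 178, 184, 99, 105, 111, 111, 110, 110, 113, 87, 93, 87, 82, 126, 182, 172, 170, 169, 173, 171, 171, 176, 168, 169, 175, 171, 123, 131, 134]
[171, 169, 172, 170, 171, 172, 171, 172, 173, 171, 175, 186, 57, 170, 184, 182, 183, 180, 180, 185, 186, 184, 183, 187, 193, 124, 131, 132, 134, 133, 135, 132]
```

```bash
python3 - <<'E'
from h import *
c=cam('wrist'); f=c['frame']; V=f.max(axis=2)
print(V[215,300:362].tolist())
win=np.zeros(V.shape,bool); win[182:250,315:350]=1
for t in (65,80):
  for a,r,k in blobs((V<t)&win,40):
    P=[ray(c,p,.148) for p in cv2.boxPoints(r)]
    print(t,a,r,ray(c,r[0],.148).round(4))
    e=sorted([(np.linalg.norm(P[i]-P[i-1]),i) for i in range(4)]); d=P[e[-1][1]]-P[e[-1][1]-1]; d*=np.sign(d[1]); print([x[0].round(3) for x in e],'yaw',np.arctan2(-d[0],d[1]).round(3))
E
```

```text
[142, 95, 100, 122, 158, 165, 163, 166, 162, 165, 167, 172, 169, 165, 167, 173, 168, 127, 82, 91, 93, 91, 96, 95, 80, 54, 62, 66, 63, 62, 68, 65, 68, 70, 66, 51, 117, 159, 167, 164, 168, 168, 166, 165, 167, 164, 162, 164, 167, 168, 168, 169, 167, 168, 175, 179, 182, 174, 164, 168, 128, 77]
65 45.5 ((325.63116455078125, 236.05740356445312), (4.345715522766113, 18.107147216796875), 5.19442892074585) [ 0.5962 -0.2412  0.148 ]
[np.float64(0.005), np.float64(0.005), np.float64(0.022), np.float64(0.022)] yaw -0.287
80 613.0 ((331.5, 217.0), (56.0, 19.0), 90.0) [ 0.6074 -0.2203  0.148 ]
[np.float64(0.022), np.float64(0.023), np.float64(0.066), np.float64(0.066)] yaw -0.19
```

```bash
python3 - <<'E'
from h import *
c=cam('wrist'); V=c['frame'].max(axis=2)
L=[]
for v in range(184,250,3):
    u=[x for x in range(318,348) if V[v,x]<76]; print(v,(min(u),max(u),len(u)) if u else None)
    if len(u)>8 and 190<=v<=240: L.append(ray(c,(np.mean([min(u),max(u)]),v),.148))
L=np.array(L); d=np.polyfit(L[:,1],L[:,0],1); print('yaw',-np.arctan(d[0]),np.median(L,0))
E
```

```text
184 None
187 None
190 (328, 337, 10)
193 (327, 338, 12)
196 (327, 337, 11)
199 (326, 337, 12)
202 (326, 337, 12)
205 (326, 336, 11)
208 (325, 336, 12)
211 (325, 336, 12)
214 (324, 335, 12)
217 (325, 335, 11)
220 (324, 335, 12)
223 (323, 334, 12)
226 (323, 334, 12)
229 (318, 334, 13)
232 (321, 333, 13)
235 (323, 333, 11)
238 (323, 333, 11)
241 (321, 340, 20)
244 (323, 332, 10)
247 None
yaw -0.3158428270110929 [ 0.60577228 -0.2163621   0.148     ]
```

```bash
python3 - <<'E'
from h import *
plan([.6055,-.219,.129],np.pi/2-.31)
E
```

```text
shift [-0.03  0.12  4.62] turn(units,tool) [-0.    0.    0.77] at [ 0.5998 -0.2165  0.3599] eul [-3.141  0.     1.368] shift in target frame [-0.01  0.12  4.62]
```

Request:
apply_moves([
  [[0,0,0.77,0,0.12,0.5,1],[0,0,0,0,0,0.8,1],[0,0,0,0,0,0.8,1],[0,0,0,0,0,0.8,1],[0,0,0,0,0,0.8,1],[0,0,0,0,0,0.5,1],[0,0,0,0,0,0.42,1],[0,0,0,0,0,0,1],[0,0,0,0,0,0,-1],[0,0,0,0,0,0,-1],[0,0,0,0,0,0,-1],[0,0,0,0,0,0,-1],[0,0,0,0,0,0,-1],[0,0,0,0,0,0,-1],[0,0,0,0,0,0,-1],[0,0,0,0,0,0,-1]],
], newtons=25)

```text
time: 6.28
position: [0.6057, -0.2177, 0.129]
tool_rot: [3.142, 0.0, 1.259]
contact_force: [0.6, 0.2, 0.9]
gripper_width: 0.0176
grasp_force: 0.0
```

Request:
apply_moves([
  [[0,0,0,0,0,0,-1],[0,0,0,0,0,0,-1],[0,0,0,0,0,0,-1],[0,0,0,0,0,0,-1],[0,0,0,0,0,-0.3,-1],[0,0,0,0,0,-0.6,-1],[0,0,0,0,0,-0.8,-1],[0,0,0,0,0,-0.8,-1],[0,0,0,0,0,-0.8,-1],[0,0,0,0,0,-0.7,-1],[0,0,0,0,0,0,-1]],
])

```text
time: 7.65
position: [0.6061, -0.2178, 0.3326]
tool_rot: [3.137, 0.0, 1.259]
contact_force: [0.0, -0.6, -3.5]
gripper_width: 0.0132
grasp_force: 25.0
```

```bash
python3 - <<'E'
from h import *
s=env.observe(); print(s['gripper_width'],s['grasp_force'],s['contact_force'])
plan([.60,.19,.33],np.pi/2-.02)
E
```

```text
0.013233199907411165 24.98680293560028 [ 0.00735211 -0.55870922 -3.49216117]
shift [ 7.73 -2.62  0.04] turn(units,tool) [ 0.03  0.01 -2.09] at [ 0.6061 -0.2178  0.3326] eul [3.137 0.    1.259] shift in target frame [ 8.15 -0.28  0.05]
```

Request:
apply_moves([
  [[0,0,-0.7,0,0,0,-1],[0,0,-0.7,0,0,0,-1],[0,0,-0.69,0,0,0,-1],[0,0,0,0.4,0.1,0,-1],[0,0,0,0.7,0,0,-1],[0,0,0,0.8,0,0,-1],[0,0,0,0.8,0,0,-1],[0,0,0,0.8,0,0,-1],[0,0,0,0.8,0,0,-1],[0,0,0,0.8,0,0,-1],[0,0,0,0.8,0,0,-1],[0,0,0,0.8,0,0,-1],[0,0,0,0.7,0,0,-1],[0,0,0,0.5,0,0,-1],[0,0,0,0.25,0,0,-1],[0,0,0,0,0,0,-1],[0,0,0,0,0,0,-1]],
])

```text
time: 9.78
position: [0.6188, 0.189, 0.3288]
tool_rot: [-3.141, 0.0, 1.55]
contact_force: [-0.0, -0.9, -2.6]
gripper_width: 0.0133
grasp_force: 25.0
```

```bash
python3 - <<'E'
from h import *
c=cam('wrist','pics/w2.png');plan([.6195,.19,.252],np.pi/2-.02)
E
```

```text
shift [0.02 0.01 1.54] turn(units,tool) [ 0.    0.   -0.01] at [0.6189 0.1888 0.329 ] eul [3.142 0.    1.55 ] shift in target frame [0.02 0.01 1.54]
```

View pics/w2.png

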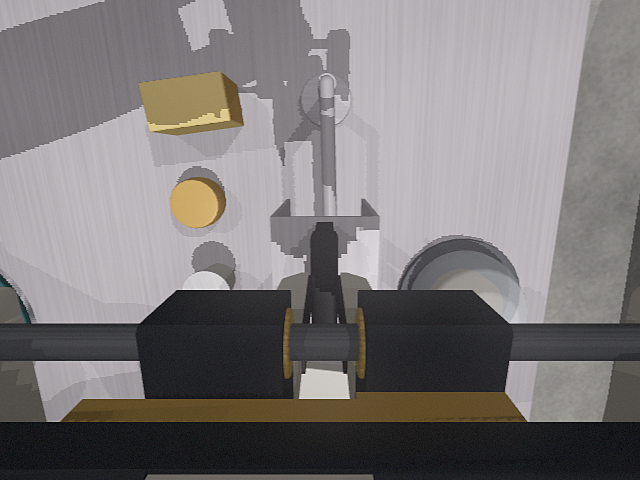

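The guide hangs level in the grip. The bar runs under it along u≈327, from (327,80) to (328,215). The cheese is at (190,103) and the tomme at (198,203).

```bash
python3 - <<'E'
from h import *
c=cam('wrist')
for p in [(326.5,78),(326.5,120),(328,200)]: print(ray(c,p,.12).round(4))
for p in [(138,83),(221,72),(243,124),(149,132)]: print('ch',ray(c,p,.076).round(4))
E
```

```text
[0.624  0.3351 0.12  ]
[0.6232 0.2933 0.12  ]
[0.6233 0.2068 0.12  ]
ch [0.4032 0.3432 0.076 ]
ch [0.5017 0.353  0.076 ]
ch [0.5229 0.295  0.076 ]
ch [0.4082 0.2882 0.076 ]
```

Request:
apply_moves([
  [[0,0,0,0,0.07,0.3,-1],[0,0,0,0,0,0.5,-1],[0,0,0,0,0,0.5,-1],[0,0,0,0,0,0.5,-1],[0,0,0,0,0,0.5,-1],[0,0,0,0,0,0.5,-1],[0,0,0,0,0,0.4,-1],[0,0,0,0,0,0.24,-1],[0,0,0,0,0,0.05,-1],[0,0,0,0,0,0,-1]],
])

```text
time: 11.12
position: [0.6226, 0.1896, 0.1551]
tool_rot: [3.141, -0.0, 1.551]
contact_force: [0.6, -0.3, -2.5]
gripper_width: 0.0133
grasp_force: 25.0
```

Request:
apply_moves([
  [[0,0,0,0,0,0.02,-1],[0,0,0,0,0,0.02,-1],[0,0,0,0,0,0.02,-1],[0,0,0,0,0,0.02,-1],[0,0,0,0,0,0,-1]],
])

```text
time: 11.75
position: [0.6227, 0.1897, 0.1515]
tool_rot: [3.14, -0.001, 1.551]
contact_force: [-1.3, 1.0, 4.9]
gripper_width: 0.0131
grasp_force: 25.0
```

Request:
apply_moves([
  [[0,0,0,0,0,0,-0.4],[0,0,0,0,0,0,-0.4],[0,0,0,0,0,0,-0.4],[0,0,0,0,0,0,-0.4],[0,0,0,0,0,0,-0.4],[0,0,0,0,0,0,-0.4],[0,0,0,0,0,-0.3,-0.4],[0,0,0,0,0,-0.6,-0.4],[0,0,0,0,0,-0.8,-0.4],[0,0,0,0,0,-0.8,-0.4],[0,0,0,0,0,-0.8,-0.4],[0,0,0,0,0,0,-0.4]],
])

```text
time: 13.25
position: [0.6229, 0.1897, 0.3203]
tool_rot: [3.136, -0.002, 1.551]
contact_force: [-0.2, 0.5, 0.6]
gripper_width: 0.0277
grasp_force: 0.0
```

```bash
python3 - <<'E'
from h import *
c=cam('scene','pics/s2.png'); cv2.imwrite('pics/s2c.png',cv2.resize(c['frame'][90:330,340:640],None,fx=2,fy=2))
plan([.453,.32,.30],np.pi)
plan([.453,.32,.30],0)
E
```

```text
shift [ 2.54 -3.44  0.35] turn(units,tool) [ 2.000e-02  1.000e-02 -1.139e+01] at [0.6226 0.1896 0.3177] eul [ 3.139e+00 -1.000e-03  1.551e+00] shift in target frame [3.39 2.61 0.35]
shift [ 2.54 -3.44  0.35] turn(units,tool) [ 1.000e-02 -2.000e-02  1.111e+01] at [0.6226 0.1896 0.3177] eul [ 3.139e+00 -1.000e-03  1.551e+00] shift in target frame [-3.39 -2.61  0.35]
```

View pics/s2c.png

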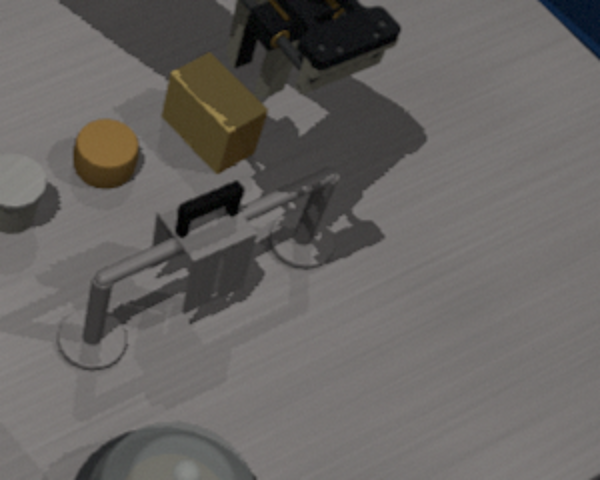

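The guide sits level astride the bar near its middle, with cheese, tomme and pot undisturbed. Next, the cheese.

Request:
apply_moves([
  [[0,0,0,0.5,-0.65,0,1],[0,0,0,0.5,-0.7,0,1],[0,0,0,0.5,-0.7,0,1],[0,0,0,0.5,-0.7,0,1],[0,0,0,0.5,-0.7,0,1],[0,0,0.96,0,0,0,1],[0,0,0.96,0,0,0,1],[0,0,0.96,0,0,0,1],[0,0,0.96,0,0,0,1],[0,0,0.96,0,0,0,1],[0,0,0.96,0,0,0,1],[0,0,0.96,0,0,0,1],[0,0,0.96,0,0,0,1],[0,0,0.96,0,0,0,1],[0,0,0.96,0,0,0,1],[0,0,0.96,0,0,0,1],[0,0,0,0,0,0,1],[0,0,0,0,0,0,1]],
])

```text
time: 15.55
position: [0.4522, 0.3179, 0.3151]
tool_rot: [3.141, 0.001, 0.079]
contact_force: [0.3, 0.1, 0.9]
gripper_width: 0.0928
grasp_force: 0.0
```

```bash
python3 - <<'E'
from h import *
c=cam('wrist','pics/w3.png');plan([.453,.321,.047],.075)
for q in [(.4,.347),(.5,.353),(.506,.297),(.405,.288)]:
    x=c['Rwc'].T@(np.array([*q,.076])-c['o']); print((x[:2]/x[2]*c['fx']+[c['cx'],c['cy']]).round())
E
```

```text
shift [ 0.02 -0.06  5.36] turn(units,tool) [0.   0.   0.03] at [0.4523 0.3179 0.3152] eul [3.141 0.    0.079] shift in target frame [ 0.02 -0.06  5.36]
[298. 250.]
[298. 169.]
[345. 168.]
[344. 249.]
```

View pics/w3.png

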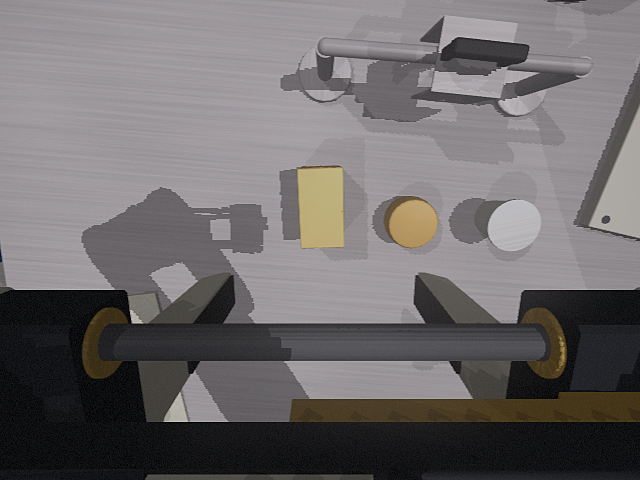

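The cheese's top face spans (298,167)–(344,248), which matches the projected corners within 2 px and is aligned with the tool. I'll descend and grip.

Request:
apply_moves([
  [[0,0,0,0.02,-0.06,0.5,1],[0,0,0,0,0,0.8,1],[0,0,0,0,0,0.8,1],[0,0,0,0,0,0.8,1],[0,0,0,0,0,0.8,1],[0,0,0,0,0,0.8,1],[0,0,0,0,0,0.5,1],[0,0,0,0,0,0.36,1],[0,0,0,0,0,0,0.5],[0,0,0,0,0,0,-1],[0,0,0,0,0,0,-1],[0,0,0,0,0,0,-1],[0,0,0,0,0,0,-1],[0,0,0,0,0,0,-1],[0,0,0,0,0,0,-1]],
], newtons=35)

```text
time: 17.48
position: [0.4534, 0.3213, 0.0481]
tool_rot: [-3.141, -0.001, 0.076]
contact_force: [-0.9, -0.1, 5.2]
gripper_width: 0.0555
grasp_force: 34.8
```

Request:
apply_moves([
  [[0,0,0,0,0,0,-1],[0,0,0,0,0,0,-1],[0,0,0,0,0,-0.3,-1],[0,0,0,0,0,-0.6,-1],[0,0,0,0,0,-0.8,-1],[0,0,0,0,0,-0.8,-1],[0,0,0,0,0,-0.8,-1],[0,0,0,0,0,-0.8,-1],[0,0,0,0,0,0,-1],[0,0,0,0,0,0,-1]],
])

```text
time: 18.73
position: [0.4528, 0.3208, 0.2513]
tool_rot: [3.141, 0.001, 0.076]
contact_force: [-0.0, 0.5, -3.8]
gripper_width: 0.0556
grasp_force: 34.8
```

```bash
python3 - <<'E'
from h import *
s=env.observe(); print(s['gripper_width'],s['grasp_force'])
Y=-.154; R=np.array([[np.cos(Y),-np.sin(Y)],[np.sin(Y),np.cos(Y)]])
t=np.array([.6495,-.2867])+R@[-.065,.043]; print(t)
plan([*t,.20],Y)
E
```

```text
0.05556256356832094 34.830254316329956
[ 0.5918651  -0.23423841]
shift [ 1.93 11.28  1.03] turn(units,tool) [0.01 0.01 1.65] at [0.4528 0.3208 0.2513] eul [3.141e+00 1.000e-03 7.600e-02] shift in target frame [ 4.45 10.54  1.03]
```

Request:
apply_moves([
  [[0,0,0,0.06,0.38,0,-1],[0,0,0,0.13,0.75,0,-1],[0,0,0,0.13,0.75,0,-1],[0,0,0,0.13,0.75,0,-1],[0,0,0,0.13,0.75,0,-1],[0,0,0,0.13,0.75,0,-1],[0,0,0,0.13,0.75,0,-1],[0,0,0,0.13,0.75,0,-1],[0,0,0,0.13,0.75,0,-1],[0,0,0,0.13,0.75,0,-1],[0,0,0,0.13,0.75,0,-1],[0,0,0,0.13,0.75,0,-1],[0,0,0,0.13,0.75,0,-1],[0,0,0,0.13,0.75,0,-1],[0,0,0,0.13,0.75,0,-1],[0,0,0,0.06,0.4,0,-1],[0,0,0.82,0,0,0,-1],[0,0,0.83,0,0,0,-1],[0,0,0,0,0,0,-1],[0,0,0,0,0,0,-1]],
])

```text
time: 21.22
position: [0.5926, -0.2338, 0.2522]
tool_rot: [-3.141, 0.0, -0.151]
contact_force: [-0.4, 0.4, -3.4]
gripper_width: 0.0557
grasp_force: 34.8
```

```bash
python3 - <<'E'
from h import *
c=cam('wrist','pics/w4.png');plan([.5919,-.2342,.073],-.154)
for q in [(0,0),(-.16,0),(0,.14)]:
    Y=-.154; w=np.array([.6495,-.2867])+np.array([[np.cos(Y),-np.sin(Y)],[np.sin(Y),np.cos(Y)]])@q
    x=c['Rwc'].T@(np.array([*w,.048])-c['o']); print((x[:2]/x[2]*c['fx']+[c['cx'],c['cy']]).round())
E
```

```text
shift [-0.01  0.01  3.59] turn(units,tool) [-0.    0.    0.02] at [ 0.5927 -0.2338  0.2523] eul [-3.142  0.    -0.152] shift in target frame [-0.01  0.01  3.59]
[364. 158.]
[360. 294.]
[236. 157.]
```

View pics/w4.png

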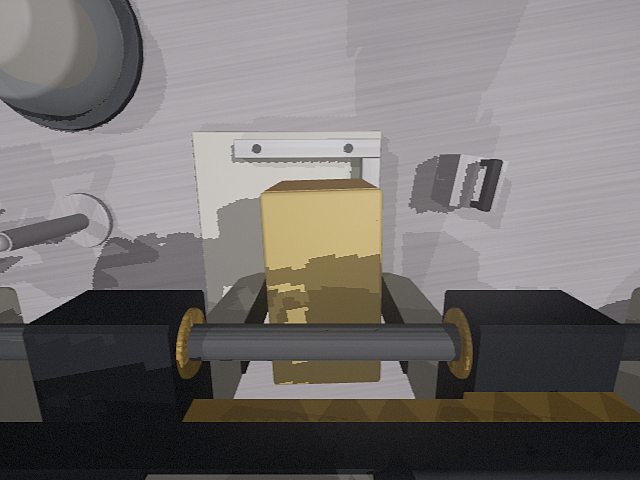

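The stops appear at the predicted pixels (corner at about (361,158)), and the cheese is square to them and clear of both. I'll descend.

Request:
apply_moves([
  [[0,0,0,0,0,0.4,-1],[0,0,0,0,0,0.7,-1],[0,0,0,0,0,0.7,-1],[0,0,0,0,0,0.7,-1],[0,0,0,0,0,0.6,-1],[0,0,0,0,0,0.4,-1],[0,0,0,0,0,0.1,-1],[0,0,0,0,0,0.03,-1],[0,0,0,0,0,0,-1],[0,0,0,0,0,0,-1]],
])

```text
time: 22.52
position: [0.5932, -0.2341, 0.0718]
tool_rot: [3.141, -0.001, -0.154]
contact_force: [0.3, 0.5, -2.7]
gripper_width: 0.0554
grasp_force: 34.8
```

Request:
apply_moves([
  [[0,0,0,0,0,0.02,-1],[0,0,0,0,0,0.02,-1],[0,0,0,0,0,0.02,-1],[0,0,0,0,0,0.02,-1],[0,0,0,0,0,0,-1]],
], newtons=50)

```text
time: 23.15
position: [0.5931, -0.234, 0.068]
tool_rot: [3.141, -0.001, -0.154]
contact_force: [-2.7, 1.1, 6.4]
gripper_width: 0.0552
grasp_force: 49.8
```

Request:
apply_moves([
  [[0,0,0,0.06,0.06,-0.01,-1],[0,0,0,0.06,0.06,0,-1],[0,0,0,0.06,0.06,0,-1],[0,0,0,0.04,0.03,0,-1],[0,0,0,0,0,0,-1]],
])

```text
time: 23.78
position: [0.6027, -0.2464, 0.0681]
tool_rot: [3.141, -0.001, -0.154]
contact_force: [-0.1, 1.4, 5.0]
gripper_width: 0.0556
grasp_force: 49.8
```

Request:
apply_moves([
  [[0,0,0,0,0.03,0,-1],[0,0,0,0,0.03,0,-1],[0,0,0,0,0.02,0,-1],[0,0,0,0,0,0,-1]],
])

```text
time: 24.28
position: [0.6025, -0.2489, 0.0682]
tool_rot: [-3.139, -0.002, -0.154]
contact_force: [1.4, 11.6, 6.1]
gripper_width: 0.055
grasp_force: 49.7
```

Request:
apply_moves([
  [[0,0,0,0.02,0,0,-1],[0,0,0,0.02,0,0,-1],[0,0,0,0.02,0,0,-1],[0,0,0,0,0,0,-1]],
])

```text
time: 24.78
position: [0.6038, -0.2492, 0.0682]
tool_rot: [-3.139, 0.003, -0.154]
contact_force: [-14.1, 14.4, 15.5]
gripper_width: 0.0557
grasp_force: 49.6
```

Request:
apply_moves([
  [[0,0,0,0,0,0,-1],[0,0,0,0,0,0,-1],[0,0,0,0,0,0,-1],[0,0,0,0,0,0,-1],[0,0,0,0,0,0,-1],[0,0,0,0,0,0,-1]],
])

```text
time: 25.52
position: [0.6038, -0.2492, 0.0682]
tool_rot: [-3.139, 0.003, -0.154]
contact_force: [-14.4, 14.3, 15.5]
gripper_width: 0.0551
grasp_force: 49.6
```

```bash
python3 - <<'E'
from h import *
print(env.observe()['wrist_torque'],env.observe()['contact_force'])
c=cam('wrist');s=cam('scene');a=cv2.resize(c['frame'],(400,300)); b=cv2.resize(s['frame'][130:370,180:500],(400,300)); w=c['frame'][100:350,220:420]
cv2.imwrite('pics/e.png',np.hstack([cv2.resize(w,(320,400)),cv2.resize(s['frame'][130:370,180:468],(480,400))]))
E
```

```text
[ 2.73886238  2.75207404 -0.6215444 ] [-14.44719134  14.32204274  15.50512   ]
```

View pics/e.png

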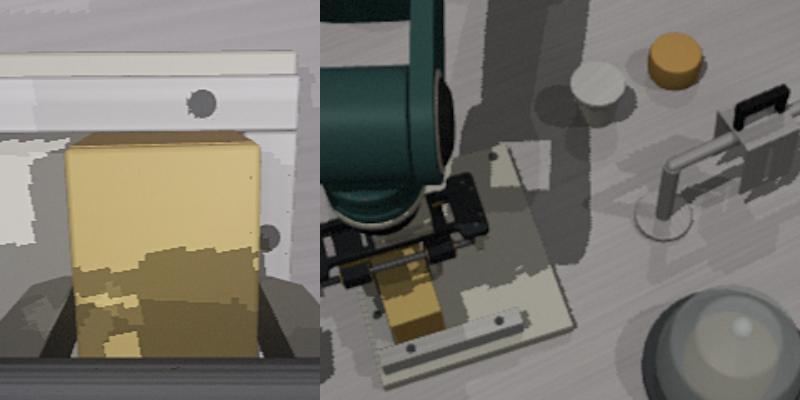

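The cheese is flush and square against both stops, held and steady (about 12–16 N each way), and the guide is still hanging. I'm handing in.

```bash
python3 -c "
from plant import env
print(env.sign_off())"
```

```text
the job is handed in; nothing more can be done
None
```

I handed the job in at about 25.6 s: the guide hangs free astride the rail bar, and the cheese is held square in the corner, pressed against both stops with roughly 12–16 N of measured tool force along each axis; the hand-in returned no verdict.

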